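Clear the whelk off the sample case and unlatch it

ROBOT

A 6-joint arm with a two-finger parallel gripper is mounted at the origin on the work surface. World frame = base frame: x ahead of the robot, y to its left, z up, the work surface at z = 0. Lengths are in m, angles in rad, forces in N, time in s.
With the tool pointing down it reaches from about 0.375 to 0.9 m from the base axis. Payload 3.1 kg.
Tool frame: the origin (TCP) lies at the very end of the fingers, on their centre line; the grasp point (between the pads) lies 19 mm behind it; z points along the fingers, y is the line along which they close (so a half turn about z gives the same grasp; the last joint's range is limited). The gripper opens to 87 mm and grips with 3 to 60 N. Pads are 19 mm wide; open, the fingers measure 117 mm over their backs; the gripper's body (75 mm by 190 mm) begins 51 mm behind the grasp point.
Start: joints at [-1.395, 0.527, 1.433, -0, 1.181, -0.178], TCP at [0.217, -0.586, 0.223] pointing down, gripper open.
Joint ranges: [-3.08, 3.08], [-0.75, 2.2], [0.22, 2.44], [-1.43, 4.57], [0, 2.65], [-2.85, 2.85]. Speed limits (rad/s): [2.79, 2.79, 3.14, 3.14, 3.14, 3.14].

INTERFACE

Orientations are given as a 3x3 rotation matrix whose columns are the frame's x, y, z axes.
In Python, from plant import arm, cams gives the robot as it stands.
- The arm moves only by the tool drive_tool, never from a script. Its argument "commands" is a list of rows, each a list of 3 entries, a list of its own where there are three numbers: the turn, a rotation vector about the tool's x, y, z in units of 2 rad (1.0 is 2 rad), then the shift along the tool's x, y, z in units of 600 mm (1.0 is 600 mm), then the opening, from 0 (shut) to 1 (fully open). In form: [[[rx, ry, rz], [x, y, z], fingers], ...]. A call has 1 to 10 rows; each row is the pose to reach, as a shift and turn from the pose commanded when the call began, along the tool's axes at that moment; what a row does not reach only later rows make up. A row lasts 1/10 s, in which the tool goes at most 50 mm and 8.59 degrees, less where a joint would pass 70% of its speed; a pose out of reach is approached as far as the arm can. A call with a number of a shift or a turn outside -1 to 1 is refused whole. A call with a gripper value outside its range is refused whole. The fingers move at their own pace and stop on an object; the grip force is fixed at half the most. Time passes only in rows, so rows that repeat a pose let the fingers close. It gives the time, the measured TCP pose, the force, the opening and the grip force at its end, in the units of the state.
- arm.observe(): the state, without advancing time (a new reading comes with each control period).
- cams.grab_frame(name): name is "side" or "top" or "wrist"; returns the picture (384x512x3 uint8, red, green, blue); there is no depth.
- cams.camera_model(name): a dict with "fx", "fy", "cx", "cy" (pixels), "rvec" (rotation vector, rad) and "tvec" (3), from world to camera coordinates, as OpenCV has them. Camera axes: x right, y down, z forward; pixel columns grow to the right and rows downward; lengths in m; the calibration is good to about 2 mm. A picture is of the moment at which its call begins: read the wrist's pose just before it. camera_model takes no time and is no camera call; for the wrist camera it gives the pose at the moment of the call.
- arm.hand_in(): hands the job in; it is judged then, once.
The state is a dict: "time_s": time; "qpos": joint angles; "joint_vel": joint speeds; "joint_torque": joint torques, N m; "tool_pos": TCP position; "tool_rot": TCP orientation; "force": force on the tool from outside, world axes, zero at the start; "ft_torque": the same for the moment, N m; "gripper_width": finger opening in m; "gripper_force": force on a finger pad.
Only numpy, scipy, OpenCV 4.12 (cv2) and the standard library are available. Lean on these libraries where they do the work, as an engineer would, in place of code of your own. Each camera call takes 0.05 s, during which the arm holds its last target. There are 200 camera calls.

TASK

Somebody has left the whelk shell on the lid of the aluminium sample case, lying across its latch handle: lift it off and set it down gently on the floor of the shallow sorting tray, opening side down as it lies now. Then press the release button so that the T-handle pops up, and turn the T-handle a full quarter turn counter-clockwise (seen from above) to unlatch the case. Leave the lid shut, the handle up and the other things on the table where they are.

Things in the scene. Friction and masses are not known exactly. Their poses are not given: they have to be found in the camera images.
- whelk: Loose pale whelk shell, 96 mm long, 54 mm high, about 90 g, lying opening side down on the lid over the latch handle, at any yaw. Origin: under the middle of its length, at the level it rests on. x runs along it to its pointed tip (x = +48 mm), z up. The fat body whorl is 52 mm across (in y) from x = -14 to -2 mm, widest 28 mm above the origin; it narrows to both ends. Mass centre near x = -7 mm.
- tray: Fixed shallow open sorting tray, 240 mm (x) by 170 mm (y), 28 mm high, 4 mm walls and floor, on the table left or right of the case. Origin: centre of its underside, so its inner floor is at z = +4 mm.
- case: Fixed aluminium sample case, 340 mm (x) by 250 mm (y) by 143 mm high with its lid shut. Origin: centre of its underside; x points to the lid's hinges at the back, the side towards the robot is at -x. The flat lid top is at z = +143 mm. The latch axis stands at x = -105 mm, y = 0.
- handle_bar (a point): Middle of the T-handle's bar, on the vertical latch axis. Bar: 96 mm along this y axis (plus a low 6 mm step at each end), 20 mm wide in x, 16 mm high. At the start it lies in a close slot, its top 1 to 2 mm below the lid top, along the case's y; popped out, its top is 33 mm and its underside 17 mm above the lid top, sprung out with about 3 N.
- button_top (a point): Centre of the top of the round release button, 26 mm across, standing 9 mm proud of the lid top, 88 mm from the latch axis towards the case's +y. It goes 6 mm straight down; the catch takes about 5 N to draw back and lets the handle go 3 to 4 mm down, after which the spring alone gives about 3 N. It springs back when let go.
- t_handle (a joint): How far the T-handle has popped out, m: 0 to 0.002 down in its slot, 0.036 fully out.
- latch (a joint): Turn of T-handle and latch cam, rad: 0 latched (bar along the case's y), growing counter-clockwise seen from above to the stop at 1.571, unlatched (bar along the case's x). About 0.1 N m of friction holds it where it is left. It turns only when out of its slot.
- lid (a joint): Opening of the lid about its back edge, rad: 0 shut. Keep it shut.
- dish: Bystander: loose clear glass petri dish, 100 mm across, 20 mm high, on the table on the other side of the case from the tray. Origin: centre of its underside.
- scallop: Bystander: loose ribbed scallop valve, about 110 mm across, 30 mm high, lying convex side up on the table, farther from the robot than the tray and dish. Origin: under its middle.
- caliper: Bystander: loose brass vernier caliper, 210 mm long in x, lying flat on the table, on the opposite side from the scallop. Origin: under the middle of its beam.
There are look-alikes about, which are no part of the job. Leave any blue or pink look-alike of the whelk alone.

How it is judged:
By the outcome, as a careful person would: the job done as asked, in the order asked, and still so for the second after the job is handed in, with the robot touching nothing.
It also fails if it takes over 58 s, if anything falls off the work surface, if the arm or the gripper's body presses on something with over 40 N, if the wrist force passes 120 N, or if a joint passes its speed limit or range.

## Working session

There is one attempt and no reset: what is moved stays moved. The work goes in short steps, Python scripts to look and compute and a tool call to move; the robot and the scene stay as the last step left them, time stands still between calls to the robot, and variables do not carry over. Pictures are saved under pics/ and viewed, at most 10 in all, crops included, and the job is handed in when it is done.

Besides the shell and the picture viewer there is one more tool, called after "Emit:" as a command line: name --argument value ..., lists and objects as JSON in quotes. drive_tool: Moves the arm, as the interface text tells. Its arguments: {"type":"object","properties":{"commands":{"type":"array","items":{"type":"array"}}},"required":["commands"]}

```bash
ls; mkdir -p pics
cat > h.py <<'E'
import numpy as np, cv2
from plant import arm, cams
def P(m):
    R=cv2.Rodrigues(np.array(m["rvec"],float))[0]; return R,np.array(m["tvec"],float).ravel()
def proj(m,X):
    R,t=P(m); c=R@np.array(X,float)+t; return np.array([m["fx"]*c[0]/c[2]+m["cx"],m["fy"]*c[1]/c[2]+m["cy"]])
def ray(m,uv):
    R,t=P(m); d=R.T@np.array([(uv[0]-m["cx"])/m["fx"],(uv[1]-m["cy"])/m["fy"],1]); return -R.T@t,d/np.linalg.norm(d)
def onz(m,uv,z):
    o,d=ray(m,uv); return o+d*(z-o[2])/d[2]
def tri(obs):
    A=np.zeros((3,3));b=np.zeros(3)
    for m,uv in obs:
        o,d=ray(m,uv);Q=np.eye(3)-np.outer(d,d);A+=Q;b+=Q@o
    x=np.linalg.solve(A,b); return x,[np.linalg.norm(proj(m,x)-uv) for m,uv in obs]
E
python3 - <<'E'
from h import *
s=arm.observe(); print(s["time_s"],s["tool_pos"],s["tool_rot"],s["force"])
im=[]
for n in ["top","side"]:
    f=cams.grab_frame(n); cv2.imwrite(f"pics/{n}0.png",f[:,:,::-1]); m=cams.camera_model(n); R,t=P(m); print(n,m["fx"],-R.T@t,R[2])
E
```

```text
pics
0.0 [ 0.21644024 -0.58553906  0.22157664] [[ 9.38044583e-01  3.46514336e-01 -4.19512417e-04]
 [ 3.46514422e-01 -9.38042251e-01  2.11916793e-03]
 [ 3.40801696e-04 -2.13324110e-03 -9.99997667e-01]] [-0.08661842  0.08538852  0.3034467 ]
top 354.70774767630957 [4.37103928e-01 1.10333343e-03 1.33036996e+00] [ 0.07558046  0.00101912 -0.99713919]
side 418.8018051318101 [-0.12832156  0.63385521  1.06382219] [ 0.48629154 -0.47762083 -0.73170956]
```

View pics/top0.png

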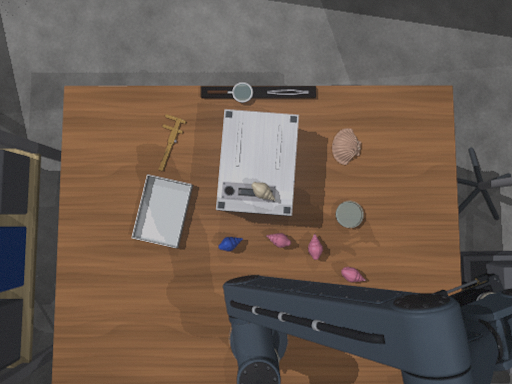

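View pics/side0.png

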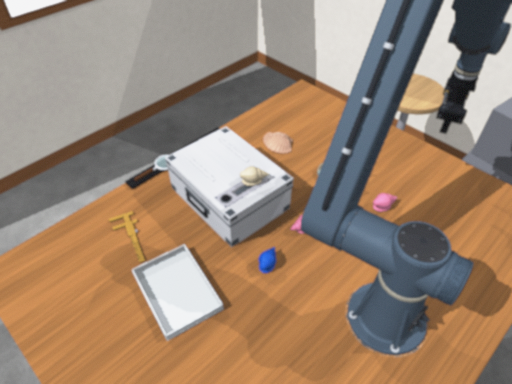

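The top view shows the case at about (258,162), the whelk at (262,190) with the button at (229,190), the tray at (163,211), and pink and blue look-alikes. The side view shows the case lid at (230,170), the whelk at (252,175), the button at (226,198) and the tray at (177,290). I'll enlarge both.

Run:
```python
import cv2,numpy as np
a=cv2.imread("pics/top0.png")[100:220,210:306]; b=cv2.imread("pics/side0.png")[125:245,160:300]
r=lambda x:cv2.resize(x,None,fx=3.3,fy=3.3,interpolation=cv2.INTER_CUBIC)
cv2.imwrite("pics/c0.png",np.hstack([r(a),r(b)]))
```

```text
(no output)
```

View pics/c0.png

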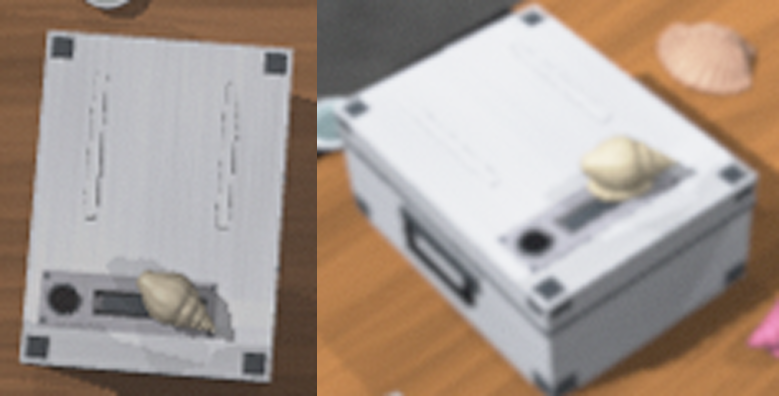

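The crop shows the lid corner pads, the button at crop (64,298) in the top view and (535,240) in the side view, and the whelk with its tip to the lower right at (212,332) and (683,165).

Run:
```python
from h import *
mt,ms=cams.camera_model("top"),cams.camera_model("side")
T=lambda x,y:np.array([(x+.5)/3.3+209.5,(y+.5)/3.3+99.5]); S=lambda x,y:np.array([(x-317+.5)/3.3+159.5,(y+.5)/3.3+124.5])
for n,a,b in [("BL",(62,47),(355,107)),("BR",(275,64),(532,18)),("FL",(36,346),(549,289)),("FR",(254,362),(732,174)),("btn",(64,298),(535,240)),("tip",(212,332),(683,165))]:
    x,e=tri([(mt,T(*a)),(ms,S(*b))]); print(n,x.round(4),np.round(e,2), onz(mt,T(*a),.143).round(4))
for n,m,box in [("top",mt,(235,285,170,215)),("side",ms,(225,285,155,195))]:
    f=cv2.imread(f"pics/{n}0.png"); h=cv2.cvtColor(f,cv2.COLOR_BGR2HSV); k=cv2.inRange(h,(10,40,60),(35,140,255))
    q=np.zeros_like(k); x0,x1,y0,y1=box; q[y0:y1,x0:x1]=k[y0:y1,x0:x1]
    c=max(cv2.findContours(q,0,1)[0],key=cv2.contourArea); print(n,cv2.contourArea(c),cv2.boundingRect(c),cv2.minAreaRect(c))
    M=cv2.moments(c); g=np.array([M["m10"],M["m01"]])/M["m00"]; print(g)
    if n=="top": gt=g; pts=np.array([onz(m,p[0],.143+.026)[:2] for p in c]); print(cv2.minAreaRect((pts*1000).astype(np.float32)),pts.round(3).tolist())
    else: print(tri([(mt,gt),(ms,g)]))
    # tray: bright low-sat region
    for n2,bx in [("top",(125,200,165,255)),("side",(125,230,240,340))]:
        if n2!=n: continue
        w=cv2.inRange(h,(0,0,90),(180,60,255)); q=np.zeros_like(w); x0,x1,y0,y1=bx;q[y0:y1,x0:x1]=w[y0:y1,x0:x1]
        c=max(cv2.findContours(q,0,1)[0],key=cv2.contourArea); ap=cv2.approxPolyDP(cv2.convexHull(c),5,True)[:,0]; print("tray",ap.tolist(),[onz(m,p,.028).round(3).tolist() for p in ap])
```

```text
BL [0.7912 0.1021 0.144 ] [0.05 0.05] [0.7917 0.1023 0.143 ]
BR [ 0.7731 -0.1182  0.1428] [0.15 0.14] [ 0.7735 -0.1178  0.143 ]
FL [0.4816 0.1264 0.1422] [0.32 0.37] [0.4824 0.1271 0.143 ]
FR [ 0.4653 -0.0947  0.1412] [0.27 0.29] [ 0.4659 -0.0939  0.143 ]
btn [0.5304 0.0981 0.1465] [0.23 0.26] [0.5312 0.0989 0.143 ]
tip [ 0.4932 -0.0526  0.163 ] [0.91 0.97] [ 0.4964 -0.0515  0.143 ]
top 192.5 (252, 182, 22, 18) ((262.8519592285156, 190.0640106201172), (23.165668487548828, 13.953065872192383), 10.30484676361084)
[262.12034632 190.37402597]
((528.70703125, -14.19534683227539), (76.0401611328125, 45.97315979003906), 79.6153793334961) [[0.555, 0.012], [0.552, 0.015], [0.552, 0.018], [0.549, 0.015], [0.549, 0.012], [0.545, 0.008], [0.542, 0.008], [0.539, 0.012], [0.539, 0.015], [0.542, 0.018], [0.545, 0.021], [0.542, 0.021], [0.539, 0.018], [0.536, 0.018], [0.532, 0.018], [0.529, 0.015], [0.526, 0.015], [0.522, 0.012], [0.519, 0.012], [0.516, 0.008], [0.512, 0.008], [0.512, 0.005], [0.509, 0.002], [0.509, -0.002], [0.509, -0.005], [0.509, -0.008], [0.506, -0.011], [0.506, -0.015], [0.506,
[... 515 characters left out ...]
18], [0.552, -0.015], [0.552, -0.011], [0.552, -0.008], [0.552, -0.005], [0.552, -0.002], [0.552, 0.002], [0.552, 0.005], [0.552, 0.008]]
tray [[147, 174], [191, 184], [176, 247], [131, 237]] [[0.6, 0.412, 0.028], [0.563, 0.249, 0.028], [0.332, 0.3, 0.028], [0.369, 0.465, 0.028]]
side 195.5 (241, 168, 26, 18) ((253.6411895751953, 176.36471557617188), (14.802424430847168, 23.392433166503906), 57.52880859375)
[253.72378517 177.30179028]
(array([ 0.52686942, -0.01367669,  0.1551401 ]), [np.float64(0.7521766770309748), np.float64(0.8096626640244923)])
tray [[184, 244], [223, 308], [166, 339], [132, 269]] [[0.561, 0.249, 0.028], [0.319, 0.307, 0.028], [0.357, 0.469, 0.028], [0.597, 0.412, 0.028]]
```

The lid corners triangulate to z = 0.142–0.144 m and the pad spacing is consistent. The latch axis is near (0.523, 0.012), and the button lies 87 mm from it. Next I move above the whelk for a wrist look.

Emit:
drive_tool --commands '[[[0,0,-0.288],[0.41,-0.36,-0.11],1],[[0,0,-0.288],[0.82,-0.72,-0.217],1],[[0,0,-0.288],[0.82,-0.72,-0.217],1],[[0,0,-0.288],[0.82,-0.72,-0.217],1],[[0,0,-0.288],[0.82,-0.72,-0.217],1],[[0,0,-0.288],[0.82,-0.72,-0.217],1],[[0,0,-0.288],[0.82,-0.72,-0.217],1],[[0,0,-0.288],[0.82,-0.72,-0.217],1],[[0,0,-0.288],[0.82,-0.72,-0.217],1],[[0,0,-0.288],[0.82,-0.72,-0.217],1]]'

```text
time_s: 1.1
tool_pos: [0.4505, -0.153, 0.3203]
tool_rot: [[0.598, 0.801, -0.0], [0.801, -0.598, 0.0], [-0.0, -0.0, -1.0]]
force: [0.6, -1.4, 0.4]
gripper_width: 0.0871
gripper_force: 0.0
```

Run:
```python
from h import *
s=arm.observe(); print(s["tool_pos"],np.round(s["tool_rot"],4).tolist())
m=cams.camera_model("wrist");R,t=P(m);c=-R.T@t; print(m["fx"],c,R[2]); print(np.array(s["tool_rot"]).T@(c-s["tool_pos"]), np.array(s["tool_rot"]).T@R[2])
```

```text
[ 0.45046392 -0.15304369  0.32033098] [[0.5982, 0.8013, -0.0003], [0.8013, -0.5982, 0.0002], [-0.0, -0.0003, -1.0]]
324.39640899800366 [ 0.49988072 -0.08574073  0.48264395] [-0.18246144 -0.24301958 -0.95270631]
[ 0.0834868  -0.00071447 -0.16231652] [-3.03848318e-01 -5.25517716e-04  9.52720276e-01]
```

Run:
```python
from h import *
import pickle
m=cams.camera_model("wrist"); f=cams.grab_frame("wrist"); cv2.imwrite("pics/w1.png",f[:,:,::-1]); pickle.dump(m,open("w1.pkl","wb"))
```

Emit:
drive_tool --commands '[[[0,0,0],[0.08,-0.01,-0.02],1],[[0,0,0],[0.16,-0.025,-0.04],1],[[0,0,0],[0.23,-0.035,-0.05],1],[[0,0,0],[0.27,-0.04,-0.05],1],[[0,0,0],[0.27,-0.04,-0.05],1],[[0,0,0],[0.27,-0.04,-0.05],1]]'

```text
time_s: 1.75
tool_pos: [0.5272, -0.0109, 0.3495]
tool_rot: [[0.597, 0.802, -0.002], [0.802, -0.597, -0.0], [-0.001, -0.001, -1.0]]
force: [0.4, -0.2, -0.6]
gripper_width: 0.0869
gripper_force: 0.0
```

Run:
```python
from h import *
import pickle
s=arm.observe();print(s["tool_pos"],s["joint_vel"])
m=cams.camera_model("wrist"); f=cams.grab_frame("wrist"); cv2.imwrite("pics/w2.png",f[:,:,::-1]); pickle.dump(m,open("w2.pkl","wb"))
a=cv2.imread("pics/w1.png");b=cv2.imread("pics/w2.png")
cv2.imwrite("pics/w12.png",cv2.resize(np.hstack([a,b]),(800,300),interpolation=cv2.INTER_AREA))
```

```text
[ 0.5271968  -0.01086714  0.3494537 ] [-0.03066039 -0.00864273  0.01079868 -0.00196544  0.00030991 -0.0004867 ]
```

View pics/w12.png

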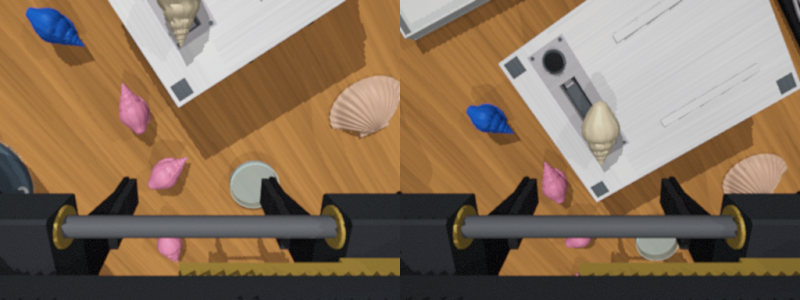

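The second wrist view (right half) shows the whelk from (598,102) to its tip at (600,160), the button at (554,61) and the slot. The first shows its tip at (180,45). Now I'll measure the axis, width and height.

Run:
```python
from h import *
import pickle
m1,m2=[pickle.load(open(f"w{i}.pkl","rb")) for i in (1,2)]; mt,ms=cams.camera_model("top"),cams.camera_model("side")
f=cv2.imread("pics/w2.png"); h=cv2.cvtColor(f,cv2.COLOR_BGR2HSV); k=cv2.inRange(h,(8,38,60),(35,160,255)); q=np.zeros_like(k); q[115:215,215:300]=k[115:215,215:300]
c=max(cv2.findContours(q,0,1)[0],key=cv2.contourArea)[:,0]; print(cv2.contourArea(c),cv2.boundingRect(c))
fill=np.zeros_like(k);cv2.drawContours(fill,[c],-1,255,-1)
for z in (.165,.171):
  w=np.array([onz(m2,p,z)[:2] for p in np.argwhere(fill)[:,::-1]])
  mu=w.mean(0); ev,V=np.linalg.eigh(np.cov((w-mu).T)); a=V[:,1]; a=a if a[0]<0 else -a
  n=np.array([-a[1],a[0]]); u=(w-mu)@a; v=(w-mu)@n
  print(z,mu.round(4),"axis deg",np.degrees(np.arctan2(a[1],a[0])).round(1),"len",np.ptp(u).round(4),u.min().round(4),u.max().round(4))
  for lo in np.arange(-.05,.055,.008):
    s=(u>=lo)&(u<lo+.008)
    if s.sum()>5: print(" ",lo.round(3),v[s].min().round(4),v[s].max().round(4),np.ptp(v[s]).round(4),(mu+a*(lo+.004)+n*(v[s].min()+v[s].max())/2).round(4))
g=np.argwhere(fill)[:,::-1].mean(0)
print("blob centre top+side+w2",tri([(mt,(262.1,190.4)),(ms,(253.7,177.3)),(m2,g)]))
tip2=c[np.argmax(c[:,1])]; print("tip px",tip2)
f1=cv2.imread("pics/w1.png"); h1=cv2.cvtColor(f1,cv2.COLOR_BGR2HSV); k1=cv2.inRange(h1,(8,38,60),(35,160,255)); q=np.zeros_like(k); q[0:70,195:270]=k1[0:70,195:270]
c1=max(cv2.findContours(q,0,1)[0],key=cv2.contourArea)[:,0]; tip1=c1[np.argmax(c1[:,1])]; print(tip1,"tip",tri([(m1,tip1),(m2,tip2)]))
fl=np.zeros_like(f);cv2.drawContours(f,[c],-1,(0,0,255),1)
cv2.drawContours(f1,[c1],-1,(0,0,255),1)
cv2.imwrite("pics/chk.png",np.hstack([cv2.resize(f[100:230,200:310],None,fx=3,fy=3),cv2.resize(f1[0:130,180:290],None,fx=3,fy=3)]))
# button
gr=cv2.cvtColor(f,cv2.COLOR_BGR2GRAY); b=(gr<70).astype(np.uint8)*255; q=np.zeros_like(b); q[55:105,175:225]=b[55:105,175:225]
cb=max(cv2.findContours(q,0,1)[0],key=cv2.contourArea); e=cv2.minEnclosingCircle(cb); M=cv2.moments(cb); g=(M["m10"]/M["m00"],M["m01"]/M["m00"]); print("btn",e,onz(m2,g,.152),onz(m2,g,.143),tri([(m2,g),(ms,(226.3,197.4)),(mt,(229.1,190.))]))
```

```text
2388.5 (233, 130, 48, 81)
0.165 [ 0.5266 -0.0131] axis deg -124.3 len 0.0912 -0.0398 0.0514
  -0.042 -0.0095 0.0107 0.0202 [0.5485 0.018 ]
  -0.034 -0.0164 0.0158 0.0322 [0.5433 0.0119]
  -0.026 -0.0212 0.02 0.0411 [0.5385 0.0054]
  -0.018 -0.0238 0.0241 0.0479 [ 0.5346 -0.0016]
  -0.01 -0.0254 0.0262 0.0516 [ 0.5303 -0.0084]
  -0.002 -0.0258 0.0261 0.0519 [ 0.5256 -0.0148]
  0.006 -0.0249 0.0249 0.0498 [ 0.521  -0.0213]
  0.014 -0.0198 0.0214 0.0412 [ 0.5171 -0.0284]
  0.022 -0.0169 0.0179 0.0348 [ 0.5124 -0.0348]
  0.03 -0.0127 0.0121 0.0248 [ 0.5072 -0.041 ]
  0.038 -0.0075 0.0073 0.0148 [ 0.5028 -0.0477]
  0.046 -0.0044 0.0025 0.0068 [ 0.4976 -0.0538]
0.171 [ 0.5275 -0.0119] axis deg -124.3 len 0.0896 -0.0391 0.0505
  -0.042 -0.0093 0.0096 0.0189 [0.549  0.0195]
  -0.034 -0.0161 0.0146 0.0307 [0.5437 0.0133]
  -0.026 -0.0208 0.0196 0.0404 [0.5394 0.0066]
  -0.018 -0.0234 0.0237 0.0471 [ 5.355e-01 -4.000e-04]
  -0.01 -0.0249 0.0258 0.0507 [ 0.5312 -0.0071]
  -0.002 -0.0254 0.0257 0.051 [ 0.5265 -0.0136]
  0.006 -0.0245 0.0245 0.049 [ 0.5218 -0.0201]
  0.014 -0.0194 0.021 0.0405 [ 0.518  -0.0272]
  0.022 -0.0166 0.0165 0.033 [ 0.5128 -0.0333]
  0.03 -0.0115 0.0118 0.0234 [ 0.5084 -0.04  ]
  0.038 -0.0074 0.006 0.0134 [ 0.5032 -0.0462]
  0.046 -0.0033 0.0024 0.0057 [ 0.4989 -0.0529]
blob centre top+side+w2 (array([ 0.52623205, -0.01375022,  0.15610463]), [np.float64(0.8915681841020545), np.float64(0.6493399697089809), np.float64(0.9334058273920959)])
tip px [257 210]
[230  58] tip (array([ 0.49641691, -0.05406776,  0.16649596]), [np.float64(0.7658127194387593), np.float64(0.6080914396084769)])
btn ((196.5, 79.5), 14.30044937133789) [0.53042062 0.09734936 0.152     ] [0.5292605  0.09836945 0.143     ] (array([0.52964444, 0.09761499, 0.14668263]), [np.float64(0.34878949305961016), np.float64(0.5634645090985692), np.float64(0.41435379642268727)])
```

View pics/chk.png

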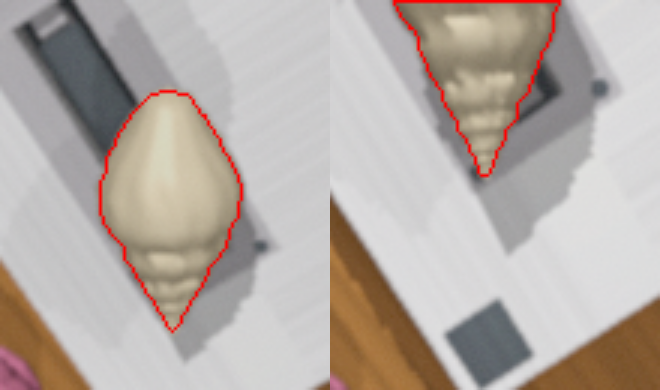

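The contour fits well. The tip triangulates to z = 0.1665 m (lid + 23 mm), the body is 52 mm wide as stated, the axis lies at −124.4°, and the grasp point is (0.528, −0.009). Descend and grip.

Emit:
drive_tool --commands '[[[0,0,-0.02],[0.003,-0.001,0.08],1],[[0,0,-0.02],[0.003,-0.001,0.16],1],[[0,0,-0.02],[0.003,-0.001,0.23],1],[[0,0,-0.02],[0.003,-0.001,0.28],1],[[0,0,-0.02],[0.003,-0.001,0.31],1],[[0,0,-0.02],[0.003,-0.001,0.328],1],[[0,0,-0.02],[0.003,-0.001,0.328],1],[[0,0,-0.02],[0.003,-0.001,0.328],0.7],[[0,0,-0.02],[0.003,-0.001,0.328],0.4],[[0,0,-0.02],[0.003,-0.001,0.328],0.4]]'

```text
time_s: 2.8
tool_pos: [0.5291, -0.0093, 0.1545]
tool_rot: [[0.565, 0.825, 0.002], [0.825, -0.565, -0.001], [0.001, 0.002, -1.0]]
force: [-0.9, 0.1, 0.1]
gripper_width: 0.0706
gripper_force: 0.0
```

Emit:
drive_tool --commands '[[[0,0,0],[0,0,0],0.4],[[0,0,0],[0,0,0],0.4],[[0,0,0],[0,0,0],0.4],[[0,0,0],[0,0,0],0.4]]'

```text
time_s: 3.2
tool_pos: [0.5288, -0.0091, 0.1537]
tool_rot: [[0.565, 0.825, 0.001], [0.825, -0.565, -0.0], [0.0, 0.001, -1.0]]
force: [-0.1, 0.1, 3.3]
gripper_width: 0.051
gripper_force: 30.0
```

Emit:
drive_tool --commands '[[[0,0,0],[0,0,-0.02],0.4],[[0,0,0],[0,0,-0.06],0.4],[[0,0,0],[0,0,-0.12],0.4],[[0,0,0],[0,0,-0.18],0.4],[[0,0,0],[0.03,-0.03,-0.22],0.4],[[0,0,0],[0.07,-0.07,-0.22],0.4],[[0,0,0],[0.12,-0.123,-0.22],0.4],[[0,0,0],[0.17,-0.175,-0.22],0.4],[[0,0,0],[0.22,-0.226,-0.22],0.4],[[0,0,0],[0.27,-0.277,-0.22],0.4]]'

```text
time_s: 4.2
tool_pos: [0.4819, 0.22, 0.2858]
tool_rot: [[0.566, 0.825, -0.0], [0.825, -0.566, 0.0], [-0.0, -0.0, -1.0]]
force: [0.8, -0.5, -0.1]
gripper_width: 0.0512
gripper_force: 30.0
```

Emit:
drive_tool --commands '[[[0,0,0],[0.05,-0.051,0],0.4],[[0,0,0],[0.1,-0.103,0],0.4],[[0,0,0],[0.14,-0.145,0],0.4],[[0,0,0],[0.16,-0.165,0],0.4],[[0,0,0],[0.165,-0.17,0],0.4],[[0,0,0],[0.165,-0.17,0],0.4]]'

```text
time_s: 4.8
tool_pos: [0.4547, 0.3574, 0.2853]
tool_rot: [[0.565, 0.825, -0.0], [0.825, -0.565, -0.001], [-0.001, 0.0, -1.0]]
force: [1.4, 0.0, -1.5]
gripper_width: 0.051
gripper_force: 30.0
```

Run:
```python
from h import *
s=arm.observe(); print(s["tool_pos"],np.round(s["tool_rot"],4).tolist(),s["qpos"],s["gripper_width"])
mw=cams.camera_model("wrist");f=cams.grab_frame("wrist"); g=cams.grab_frame("side")
cv2.imwrite("pics/w3.png",f[:,:,::-1]); cv2.imwrite("pics/s3.png",g[:,:,::-1])
h=cv2.cvtColor(f,cv2.COLOR_RGB2HSV); 
cv2.imwrite("pics/ws3.png",cv2.resize(np.hstack([f,g])[:,:,::-1],(800,300),interpolation=cv2.INTER_AREA))
```

```text
[0.45466622 0.35740364 0.2852843 ] [[0.565, 0.8251, -0.0002], [0.8251, -0.565, -0.0011], [-0.001, 0.0004, -1.0]] [ 4.73524247e-01  3.97905780e-01  1.47511525e+00 -8.98562328e-04
  1.26924577e+00  1.07418235e+00] 0.051035107874771155
```

View pics/ws3.png

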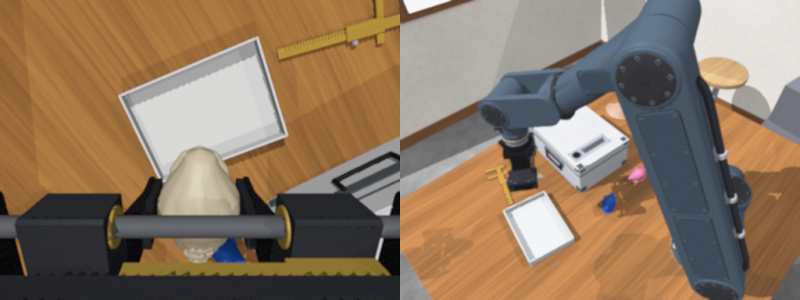

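The wrist view shows the whelk held level. The tray rim corners are at about (120,96), (258,38), (287,132) and (165,180) in the half-size picture. I'll check the tray position and its floor height against the earlier views.

Run:
```python
from h import *
m=cams.camera_model("wrist");mt,ms=cams.camera_model("top"),cams.camera_model("side")
W=[(x*1.28,y*1.28) for x,y in [(258,38),(120,96),(165,180),(287,132)]]
print([onz(m,p,.028).round(3).tolist() for p in W], m["rvec"])
T=[[147, 174], [191, 184], [176, 247], [131, 237]]; S=[[132,269],[184, 244], [223, 308], [166, 339]]
for t,s in zip(T,S): print(tri([(mt,t),(ms,s)]))
```

```text
[[0.599, 0.408, 0.028], [0.369, 0.46, 0.028], [0.34, 0.298, 0.028], [0.565, 0.252, 0.028]] [-2.71467074  0.84397006  0.1318603 ]
(array([0.59942908, 0.41191986, 0.02615597]), [np.float64(0.25508275314420886), np.float64(0.32371933028806976)])
(array([0.56222793, 0.24864768, 0.02726777]), [np.float64(0.1353097317697434), np.float64(0.16357874914007975)])
(array([0.32888049, 0.30284661, 0.00946151]), [np.float64(0.7114269886467184), np.float64(0.954805622651457)])
(array([0.36601033, 0.46821901, 0.01382692]), [np.float64(0.733667650924964), np.float64(1.0406359594743493)])
```

The three views agree: the rim is at about 0.027 m and the tray centre near (0.466, 0.356). Now I lower the whelk, slowly at the end.

Emit:
drive_tool --commands '[[[0,0,0],[0,0,0.06],0.4],[[0,0,0],[0,0,0.14],0.4],[[0,0,0],[0,0,0.22],0.4],[[0,0,0],[0,0,0.3],0.4],[[0,0,0],[0,0,0.36],0.4],[[0,0,0],[0,0,0.4],0.4],[[0,0,0],[0,0,0.425],0.4],[[0,0,0],[0,0,0.437],0.4],[[0,0,0],[0,0,0.44],0.4],[[0,0,0],[0,0,0.44],0.4]]'

```text
time_s: 5.9
tool_pos: [0.4557, 0.358, 0.0223]
tool_rot: [[0.566, 0.825, 0.002], [0.825, -0.566, 0.001], [0.002, 0.001, -1.0]]
force: [-1.0, 0.7, -0.8]
gripper_width: 0.0513
gripper_force: 30.0
```

Emit:
drive_tool --commands '[[[0,0,0],[0,0,0.002],0.4],[[0,0,0],[0,0,0.004],0.4],[[0,0,0],[0,0,0.006],0.4],[[0,0,0],[0,0,0.007],0.4],[[0,0,0],[0,0,0.007],0.4]]'

```text
time_s: 6.4
tool_pos: [0.4547, 0.3579, 0.0171]
tool_rot: [[0.565, 0.825, -0.0], [0.825, -0.565, 0.0], [0.0, -0.0, -1.0]]
force: [-0.8, -0.5, -0.8]
gripper_width: 0.0507
gripper_force: 30.0
```

Emit:
drive_tool --commands '[[[0,0,0],[0,0,0.001],0.4],[[0,0,0],[0,0,0.002],0.4],[[0,0,0],[0,0,0.003],0.4],[[0,0,0],[0,0,0.003],0.4]]'

```text
time_s: 6.8
tool_pos: [0.4547, 0.3578, 0.0152]
tool_rot: [[0.565, 0.825, -0.0], [0.825, -0.565, -0.0], [-0.0, -0.0, -1.0]]
force: [0.0, -0.3, -0.2]
gripper_width: 0.051
gripper_force: 30.0
```

Emit:
drive_tool --commands '[[[0,0,0],[0,0,0.001],0.4],[[0,0,0],[0,0,0.002],0.4],[[0,0,0],[0,0,0.002],0.4]]'

```text
time_s: 7.1
tool_pos: [0.4548, 0.3579, 0.0148]
tool_rot: [[0.565, 0.825, 0.0], [0.825, -0.565, 0.0], [0.0, 0.0, -1.0]]
force: [-0.9, -0.5, 5.1]
gripper_width: 0.0509
gripper_force: 30.0
```

Contact is at about 5 N, at the height I predicted. Release and rise.

Emit:
drive_tool --commands '[[[0,0,0],[0,0,0],0.65],[[0,0,0],[0,0,0],0.75],[[0,0,0],[0,0,0],0.9],[[0,0,0],[0,0,0],1],[[0,0,0],[0,0,0],1],[[0,0,0],[0,0,-0.03],1],[[0,0,0],[0,0,-0.09],1],[[0,0,0],[0,0,-0.17],1],[[0,0,0],[0,0,-0.25],1],[[0,0,0],[0,0,-0.33],1]]'

```text
time_s: 8.1
tool_pos: [0.4543, 0.3576, 0.2137]
tool_rot: [[0.566, 0.825, -0.001], [0.825, -0.566, -0.0], [-0.001, -0.0, -1.0]]
force: [1.3, 0.8, 0.3]
gripper_width: 0.087
gripper_force: 0.0
```

Run:
```python
from h import *
s=arm.observe(); print(s["tool_pos"],s["gripper_width"])
f=cams.grab_frame("wrist"); g=cams.grab_frame("side")
h=cv2.cvtColor(g,cv2.COLOR_RGB2HSV)
cv2.imwrite("pics/ws4.png",np.hstack([cv2.resize(f,(400,300),interpolation=cv2.INTER_AREA),cv2.resize(g[160:360,120:320],(300,300))])[:,:,::-1])
```

```text
[0.45433364 0.35760072 0.21373604] 0.0869910506233394
```

View pics/ws4.png

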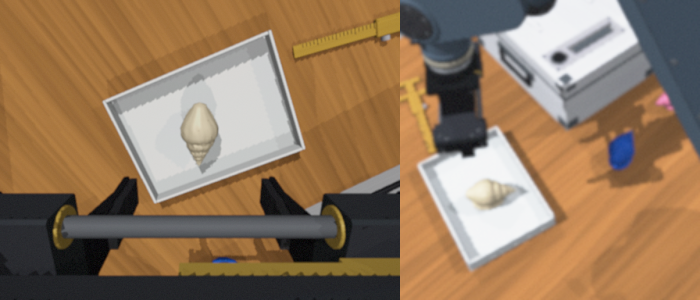

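The whelk lies upright in the middle of the tray, opening side down, and the lid is clear. Next is the button: fingers shut, turned so they close along case x.

Emit:
drive_tool --commands '[[[0,0,-0.05],[-0.03,0.037,-0.02],0.5],[[0,0,-0.1],[-0.08,0.098,-0.03],0],[[0,0,-0.17],[-0.13,0.159,-0.03],0],[[0,0,-0.24],[-0.18,0.22,-0.03],0],[[0,0,-0.261],[-0.23,0.281,-0.02],0],[[0,0,-0.261],[-0.27,0.33,-0.01],0],[[0,0,-0.261],[-0.285,0.3485,0],0],[[0,0,-0.261],[-0.285,0.3485,0],0],[[0,0,-0.261],[-0.285,0.3485,0],0]]'

```text
time_s: 9.1
tool_pos: [0.5297, 0.0995, 0.2115]
tool_rot: [[0.079, 0.997, -0.002], [0.997, -0.079, 0.001], [0.001, -0.002, -1.0]]
force: [-0.0, 0.4, 0.0]
gripper_width: 0.0231
gripper_force: 0.0
```

Run:
```python
from h import *
s=arm.observe(); print(s["tool_pos"],np.round(s["tool_rot"],4).tolist(),s["gripper_width"],s["qpos"])
m=cams.camera_model("wrist");f=cams.grab_frame("wrist"); cv2.imwrite("pics/w5.png",f[:,:,::-1]); g=cams.grab_frame("side")
for p in [(.530,.0985,.152),(.523,.012,.143)]: print(proj(m,p))
gr=cv2.cvtColor(f,cv2.COLOR_RGB2GRAY); 
cv2.imwrite("pics/ws5.png",np.hstack([cv2.resize(f,(400,300),interpolation=cv2.INTER_AREA),cv2.resize(g[100:250,150:300],(300,300))])[:,:,::-1])
```

```text
[0.52971406 0.09946156 0.21152815] [[0.0792, 0.9969, -0.0019], [0.9969, -0.0792, 0.001], [0.0008, -0.0019, -1.0]] 0.023144521653263295 [-2.23694518e-02  4.26895272e-01  1.65965495e+00  1.07175789e-03
  1.05693390e+00  5.63603052e-02]
[256.4857387  206.83449866]
[256.15438021 299.84550642]
```

View pics/ws5.png

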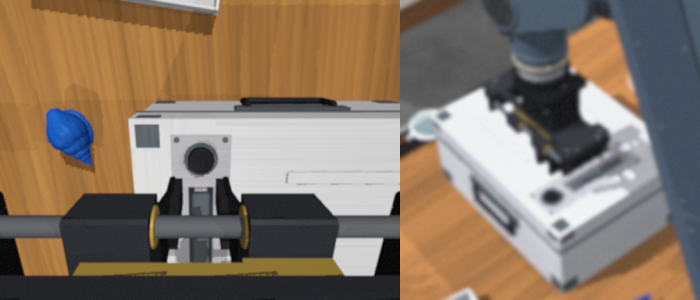

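The wrist view puts the button at about (201,159) in the half-size picture, which agrees with TCP y ≈ 0.0995. Descend and press in small steps.

Emit:
drive_tool --commands '[[[0,0,0],[0,0,0.02],0],[[0,0,0],[0,0,0.05],0],[[0,0,0],[0,0,0.08],0],[[0,0,0],[0,0,0.092],0],[[0,0,0],[0,0,0.096],0],[[0,0,0],[0,0,0.098],0],[[0,0,0],[0,0,0.1],0],[[0,0,0],[0,0,0.1],0]]'

```text
time_s: 10.0
tool_pos: [0.5309, 0.0986, 0.1526]
tool_rot: [[0.079, 0.997, 0.001], [0.997, -0.079, 0.0], [0.0, 0.001, -1.0]]
force: [0.1, -0.3, -0.7]
gripper_width: 0.0004
gripper_force: 0.0
```

Emit:
drive_tool --commands '[[[0,0,0],[0,0,0.002],0],[[0,0,0],[0,0,0.004],0],[[0,0,0],[0,0,0.004],0]]'

```text
time_s: 10.3
tool_pos: [0.531, 0.0986, 0.1502]
tool_rot: [[0.079, 0.997, 0.001], [0.997, -0.079, 0.0], [0.0, 0.001, -1.0]]
force: [-0.1, 1.1, 3.0]
gripper_width: 0.0006
gripper_force: 1.8
```

Emit:
drive_tool --commands '[[[0,0,0],[0,0,0.002],0],[[0,0,0],[0,0,0.004],0],[[0,0,0],[0,0,0.005],0],[[0,0,0],[0,0,0.005],0]]'

```text
time_s: 10.7
tool_pos: [0.531, 0.0986, 0.1466]
tool_rot: [[0.079, 0.997, 0.001], [0.997, -0.079, 0.0], [0.0, 0.001, -1.0]]
force: [1.6, 1.0, 2.9]
gripper_width: 0.0004
gripper_force: 1.2
```

Run:
```python
from h import *
f=cams.grab_frame("wrist"); cv2.imwrite("pics/w6.png",f[:,:,::-1]); print(arm.observe()["force"],arm.observe()["tool_pos"])
a=cv2.imread("pics/w5.png"); print(np.abs(f[220:240,240:275].astype(int)-a[220:240,240:275,::-1]).mean())
```

```text
[1.58641801 0.81402262 1.56803505] [0.53098224 0.09858526 0.14666739]
123.57047619047619
```

The force dropped off at about 5.4 mm travel. Raise and look.

Emit:
drive_tool --commands '[[[0,0,0],[0,0,-0.02],0],[[0,0,0],[0,0,-0.06],0],[[0,0,0],[0,0,-0.13],0.3],[[0,0,0],[-0.04,0,-0.2],0.6],[[0,0,0],[-0.1,-0.01,-0.22],1],[[0,0,0],[-0.144,-0.01,-0.22],1],[[0,0,0],[-0.144,-0.01,-0.22],1],[[0,0,0],[-0.144,-0.01,-0.22],1]]'

```text
time_s: 11.55
tool_pos: [0.517, 0.0128, 0.2788]
tool_rot: [[0.08, 0.997, -0.001], [0.997, -0.08, 0.001], [0.001, -0.001, -1.0]]
force: [0.1, 1.1, -0.5]
gripper_width: 0.04
gripper_force: 0.0
```

Run:
```python
from h import *
import pickle
s=arm.observe(); print(s["tool_pos"],np.round(s["tool_rot"],4).tolist(),s["gripper_width"])
m=cams.camera_model("wrist");f=cams.grab_frame("wrist"); cv2.imwrite("pics/w7.png",f[:,:,::-1]); pickle.dump(m,open("w7.pkl","wb")); g=cams.grab_frame("side");cv2.imwrite("pics/s7.png",g[:,:,::-1])
for z in (.143,.176): print(proj(m,(.523,.012,z)))
cv2.imwrite("pics/ws7.png",np.hstack([cv2.resize(f,(480,360),interpolation=cv2.INTER_AREA),cv2.resize(g[120:220,190:280],(320,360))])[:,:,::-1])
```

```text
[0.51700048 0.01276583 0.27883124] [[0.0805, 0.9968, -0.0011], [0.9968, -0.0805, 0.0006], [0.0006, -0.0011, -1.0]] 0.040047594935694326
[262.06609583 177.62326356]
[262.86256162 188.07791986]
```

View pics/ws7.png

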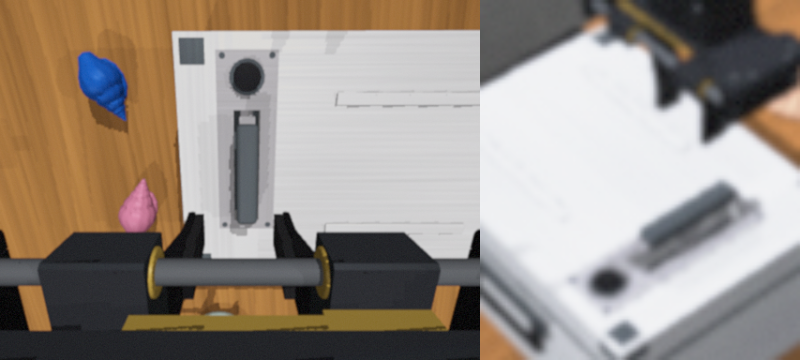

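The handle has popped: in the wrist view the bar spans (247,124) to (247,222), and in the side view its top runs from about (652,238) to (727,188). I'll measure its centre and height.

Run:
```python
from h import *
import pickle
m=pickle.load(open("w7.pkl","rb")); ms=cams.camera_model("side")
f=cv2.imread("pics/w7.png"); h=cv2.cvtColor(f,cv2.COLOR_BGR2GRAY)
q=np.zeros_like(h); q[115:245,235:290]=cv2.inRange(h,40,135)[115:245,235:290]; q=cv2.morphologyEx(q,cv2.MORPH_OPEN,np.ones((9,9)))
c=max(cv2.findContours(q,0,1)[0],key=cv2.contourArea); r=cv2.minAreaRect(c); print(r)
S=lambda x,y:((x-480)/3.556+190,y/3.6+120)
print(tri([(m,r[0]),(ms,S(690,213))]))
for p in cv2.boxPoints(r): print(onz(m,p,.176).round(4))
print(onz(m,r[0],.176),proj(m,(.5232,.0122,.176)))
```

```text
((260.5, 185.5), (107.0, 31.0), 90.0)
(array([0.52051803, 0.01072126, 0.16770946]), [np.float64(1.4399101468873872), np.float64(0.41978441890275875)])
[0.512  0.0609 0.176 ]
[0.5371 0.0588 0.176 ]
[ 0.5313 -0.037   0.176 ]
[ 0.5034 -0.0348  0.176 ]
[0.52115495 0.01447011 0.176     ] [263.07814436 187.83839818]
```

Emit:
drive_tool --commands '[[[0,0,0],[0,0.01,0.04],0.65],[[0,0,0],[0,0.01,0.09],0.65],[[0,0,0],[0,0.01,0.14],0.65],[[0,0,0],[0,0.01,0.18],0.65],[[0,0,0],[0,0.01,0.2],0.65],[[0,0,0],[0,0.01,0.21],0.65],[[0,0,0],[0,0.01,0.21],0.65],[[0,0,0],[0,0.01,0.21],0.4],[[0,0,0],[0,0.01,0.21],0.3]]'

```text
time_s: 12.55
tool_pos: [0.5246, 0.0124, 0.1538]
tool_rot: [[0.079, 0.997, 0.002], [0.997, -0.079, -0.0], [-0.0, 0.002, -1.0]]
force: [0.1, -0.0, -0.4]
gripper_width: 0.047
gripper_force: 0.0
```

Emit:
drive_tool --commands '[[[0,0,0],[0,0,0],0.15],[[0,0,0],[0,0,0],0.15],[[0,0,0],[0,0,0],0.15],[[0,0,0],[0,0,0],0.15]]'

```text
time_s: 12.95
tool_pos: [0.5245, 0.0123, 0.153]
tool_rot: [[0.079, 0.997, 0.002], [0.997, -0.079, -0.0], [-0.0, 0.002, -1.0]]
force: [1.5, 0.4, -0.8]
gripper_width: 0.0199
gripper_force: 30.0
```

Gripped at 19.9 mm with little side force. Turn 45° first.

Emit:
drive_tool --commands '[[[0,0,-0.02],[0,0,0],0.15],[[0,0,-0.06],[0,0,0],0.15],[[0,0,-0.1],[0,0,0],0.15],[[0,0,-0.15],[0,0,0],0.15],[[0,0,-0.2],[0,0,0],0.15],[[0,0,-0.25],[0,0,0],0.15],[[0,0,-0.3],[0,0,0],0.15],[[0,0,-0.35],[0,0,0],0.15],[[0,0,-0.39],[0,0,0],0.15],[[0,0,-0.39],[0,0,0],0.15]]'

```text
time_s: 13.95
tool_pos: [0.5234, 0.012, 0.1529]
tool_rot: [[-0.645, 0.764, -0.001], [0.764, 0.645, -0.001], [-0.0, -0.001, -1.0]]
force: [-2.0, -1.9, 2.9]
gripper_width: 0.0198
gripper_force: 30.0
```

Emit:
drive_tool --commands '[[[0,0,-0.02],[0,0,0],0.15],[[0,0,-0.06],[0,0,0],0.15],[[0,0,-0.1],[0,0,0],0.15],[[0,0,-0.15],[0,0,0],0.15],[[0,0,-0.2],[0,0,0],0.15],[[0,0,-0.25],[0,0,0],0.15],[[0,0,-0.3],[0,0,0],0.15],[[0,0,-0.35],[0,0,0],0.15],[[0,0,-0.385],[0,0,0],0.15],[[0,0,-0.395],[0,0,0],0.15]]'

```text
time_s: 14.95
tool_pos: [0.5228, 0.011, 0.1528]
tool_rot: [[-0.997, 0.08, -0.002], [0.08, 0.997, -0.002], [0.002, -0.003, -1.0]]
force: [-2.7, -5.9, 3.7]
gripper_width: 0.0197
gripper_force: 30.0
```

Run:
```python
from plant import arm
s=arm.observe(); print(s["force"],s["ft_torque"],s["tool_rot"][:,0] if hasattr(s["tool_rot"],"shape") else s["tool_rot"])
```

```text
[-2.66001424 -5.88876663  3.70710163] [-0.76718709  0.32671206 -0.11346496] [-0.99683246  0.07950639  0.00194211]
```

Emit:
drive_tool --commands '[[[0,0,-0.009],[0,0,0],0.15],[[0,0,-0.018],[0,0,0],0.15],[[0,0,-0.022],[0,0,0],0.15],[[0,0,-0.022],[0,0,0],0.15]]'

```text
time_s: 15.35
tool_pos: [0.5228, 0.011, 0.1528]
tool_rot: [[-0.999, 0.04, -0.002], [0.04, 0.999, -0.002], [0.002, -0.002, -1.0]]
force: [-3.1, -6.2, 3.2]
gripper_width: 0.0195
gripper_force: 30.0
```

Run:
```python
from plant import arm
s=arm.observe(); print(s["force"],s["ft_torque"],s["tool_rot"][:,0])
```

```text
[-3.14082377 -6.22792424  3.22637071] [-0.84246805  0.32315148 -0.7154315 ] [-0.99919332  0.04010432  0.00208735]
```

The torque rose from 0.11 to 0.72 N m, so the latch is at its stop. Release, rise and look.

Emit:
drive_tool --commands '[[[0,0,0],[0,0,0],0.4],[[0,0,0],[0,0,0],0.6],[[0,0,0],[0,0,0],0.6],[[0,0,0],[0,0,-0.03],0.6],[[0,0,0],[0,0,-0.08],0.6],[[0,0,0],[0,0,-0.14],0.6],[[0,0,0],[0,0,-0.21],0.6],[[0,0,0],[0,0,-0.25],0.6],[[0,0,0],[0,0,-0.25],0.6]]'

```text
time_s: 16.25
tool_pos: [0.5263, 0.0125, 0.3068]
tool_rot: [[-0.999, 0.036, 0.009], [0.036, 0.999, -0.001], [-0.009, -0.001, -1.0]]
force: [0.9, 0.7, -0.8]
gripper_width: 0.0523
gripper_force: 0.0
```

Run:
```python
from h import *
s=arm.observe(); print(s["tool_pos"],s["force"])
m=cams.camera_model("wrist");f=cams.grab_frame("wrist"); g=cams.grab_frame("side")
# expected bar outline along case x (yaw -4.5deg)
u=np.array([.9969,-.0789,0]);n=np.array([.0789,.9969,0]);c=np.array([.523,.012,.176])
for a in (-.048,.048): print(proj(m,c+a*u))
cv2.imwrite("pics/ws8.png",np.hstack([cv2.resize(f,(480,360),interpolation=cv2.INTER_AREA),cv2.resize(g[120:360,110:310],(300,360))])[:,:,::-1])
```

```text
[0.52626618 0.01247459 0.30678567] [ 0.94047449  0.70883955 -0.77847527]
[256.32435914 123.26665462]
[251.96509205 222.14694833]
```

View pics/ws8.png

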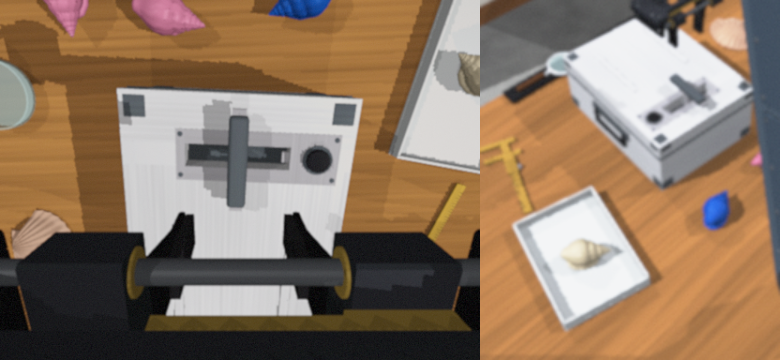

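The handle is up, standing across its slot along case x as predicted; the lid is shut and the whelk is in the tray. Handing in.

```bash
python3 -c "
from plant import arm
print(arm.hand_in())"
```

```text
the job is handed in; nothing more can be done
None
```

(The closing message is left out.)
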